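# Lift the tray out of the tool chest and hold it level

### The job

Take the loose lid off the wooden chest by its handle and lay it flat, handle up, in the middle of the cork mat, then let go of it. Then lift the tray out of the chest by its carrying bar, without spilling its loose parts, until its underside is at least 5 cm above the chest's rim, and finish while still holding it there, level and still, with nothing else carrying it. Leave the other things on the bench where they are.

Things in the scene. Friction and masses are not known exactly. Their poses are not given: they have to be found in the camera images.
- lid_handle (a point): Centre of the handle bar on the loose lid of the wooden chest. The bar is 100 mm long (x, along the chest's long side), 14 mm wide (y), 14 mm tall; it is centred on the lid, 24 mm above the lid's top face and 74 mm above its lower edge. Its two posts, 14 mm thick, stand 43 mm either side of the middle. z points up.
- tray_bar (a point): Centre of the wooden carrying bar of the lift-out tray, hidden under the lid at first. The bar is 171 mm long (x, along the long side), 14 mm wide (y), 14 mm tall, held by a thin strap at each end and open beneath; its centre is 67 mm above the tray's underside and, with the tray home, 91 mm above the bench, 23 mm above the chest's rim. z points up.
- chest: Wooden chest, fixed to the bench, 200 (x) x 130 (y) mm outside, 60 mm tall plus an inner collar whose top is 68 mm above the bench. Origin at the centre of its underside, on the bench. The lid's lower edge rests 60 mm and the tray's underside 24 mm above the bench; both have the chest's yaw.
- mat_top (a point): Centre of the top face of the cork mat where the lid goes: 250 (x) x 180 (y) x 4 mm, fixed flat on the bench, left or right of the chest. x along its long side.
- lid: The lid, about 0.3 kg: an upside-down pan of light wood, 200 x 130 x 50 mm, that only rests on the chest and lifts straight off (it drops 8 mm over an inner collar with 2.5 mm play all round). Origin at the centre of its lower edge; x along its long side, z up.
- tray: The open aluminium tray, 172 x 102 x 32 mm, about 0.3 kg and 0.2 kg of loose parts in its three compartments; it rests on ledges in the chest with 5 mm play all round. Origin at the centre of its underside; x along its long side, z up.
- mat: The mat, origin at the centre of its underside.
- chuck: Dark steel drill chuck, 34 mm across, 36 mm tall, standing loose in a compartment of the tray; origin at its underside.
- bush_a: Flanged brass bushing, 28 mm across, 24 mm tall, standing loose in the tray; origin at its underside.
- bush_b: Plain steel bushing, 24 mm across, 22 mm tall, standing loose in the tray; origin at its underside.
- tape: Bystander: black ring, 60 mm across, 20 mm tall, flat on the bench between the chest and the mat, or just beyond.
- screwdriver: Bystander: screwdriver lying between the chest and the mat.
- jar: Bystander: screw jar, 64 mm across, 85 mm tall, at the back.
- tin: Bystander: closed can, 76 mm across, 100 mm tall, at the back.
- hammer: Bystander: hammer lying at the right.
- wrench: Bystander: wrench lying at the left.
- mug: Bystander: white mug, 76 mm across, 90 mm tall, at the back.
- brush: Bystander: brush lying near the robot, to the left.
Things that resemble listed ones, but are neither listed nor needed, are in the scene too. Leave any red look-alike of the lid alone.

How it is judged:
By the outcome, as a careful person would: the job done as asked, in the order asked, and still so for the second after the job is handed in, while the arm keeps its last pose, push and grip.
It also fails if it takes over 58 s, if anything falls off the work surface, if the arm or the gripper's body presses on something with over 40 N, if the wrist force passes 120 N, or if a joint passes its speed limit or range.

### The arm

A 7-joint arm with a two-finger parallel gripper is mounted at the origin on the work surface. World frame = base frame: x ahead of the robot, y to its left, z up, the work surface at z = 0. Lengths are in m, angles in rad, forces in N, time in s.
With the tool pointing down it reaches from about 0.4 to 0.925 m from the base axis. Payload 4.1 kg.
Tool frame: the origin (TCP) lies between the finger pads; the fingertips stand 19 mm ahead of it and the grasp point (between the pads) is the TCP (arm.tcp_to_tips is the distance from the TCP to the fingertips, in m); z points along the fingers, y is the line along which they close (so a half turn about z gives the same grasp; the last joint's range is limited). The gripper opens to 85 mm and grips with 20 to 120 N. Pads are 22 mm wide; open, the fingers measure 114 mm over their backs; the gripper's body (76 mm by 85 mm) begins 54 mm behind the grasp point. The pads swing forward as they close: fully open they stand 13 mm farther back than shut.
Start: joints at [1.172, 0.398, 0.045, 1.537, -0.019, 1.207, -0.051], TCP at [0.192, -0.621, 0.25] pointing down, gripper open.
Joint ranges: [-2.82, 2.82], [-0.49, 2.23], [-1.37, 1.46], [0, 2.46], [-1.36, 4.5], [0.23, 2], [-2.94, 2.94]. Speed limits (rad/s): [2.57, 2.57, 3.14, 3.14, 3.14, 3.14, 3.14].

### API

Orientations are given as [roll, pitch, yaw] about the fixed x, y, z axes, in that order (R = Rz(yaw) Ry(pitch) Rx(roll)).
In Python, from plant import arm, read_camera, camera_info gives the robot as it stands.
- The arm moves only by the tool send_rows, never from a script. Its argument "deltas" is a list of rows, each an object of numbers: "x", "y", "z": the shift along the tool's x, y, z normalised to -1 to 1, where 1 is 50 cm; "wx", "wy", "wz": the turn, a rotation vector about the tool's x, y, z normalised to -1 to 1, where 1 is 90 degrees. A call has 1 to 8 rows; each row is the pose to reach, as a shift and turn from the pose commanded when the call began, along the tool's axes at that moment; what a row does not reach only later rows make up. A row lasts 1/8 s, in which the tool goes at most 62.5 mm and 10.7 degrees, less where a joint would pass 70% of its speed; a pose out of reach is approached as far as the arm can. A call with a number of a shift or a turn outside -1 to 1 is refused whole. A call with a gripper value outside its range is refused whole. "jaw" is the closure, from -1 (fully open) to 1 (shut), set as the call begins (left out, the last holds). The fingers move at their own pace and stop on an object; the grip force is fixed at half the most. Time passes only in rows, so rows that repeat a pose let the fingers close. It gives the time, the measured TCP pose, the force, the opening and the grip force at its end, in the units of the state.
- arm.read_state(): the state, without advancing time (a new reading comes with each control period).
- read_camera(name): name is "side" or "top"; returns the picture (480x640x3 uint8, blue, green, red); there is no depth.
- camera_info(name): a dict with "intrinsics" (3x3 intrinsics, pixels), "position" and "orientation" of the camera in the world. Camera axes: x right, y up, looking along -z (the intrinsics and any distortion apply to the point x, -y, -z); pixel columns grow to the right and rows downward; lengths in m; the calibration is good to about 2 mm. A picture is of the moment at which its call begins. camera_info takes no time and is no camera call.
- arm.sign_off(): hands the job in; it is judged then, once.
The state is a dict: "time": time; "joint_pos": joint angles; "joint_velocities": joint speeds; "effort": joint torques, N m; "ee_pos": TCP position; "orientation": TCP orientation; "contact_force": force on the tool from outside, world axes, zero at the start; "wrist_torque": the same for the moment, N m; "opening": finger opening in m; "finger_force": force on a finger pad.
Only numpy, scipy, OpenCV 4.12 (cv2) and the standard library are available. Lean on these libraries where they do the work, as an engineer would, in place of code of your own. Each camera call takes 0.05 s, during which the arm holds its last target. There are 200 camera calls.

## Working session

There is one attempt and no reset: what is moved stays moved. The work goes in short steps, Python scripts to look and compute and a tool call to move; the robot and the scene stay as the last step left them, time stands still between calls to the robot, and variables do not carry over. Pictures are saved under pics/ and viewed, at most 10 in all, crops included, and the job is handed in when it is done.

Besides the shell and the picture viewer there is one more tool, called after "Request:" as name(argument=value, ...), one argument or row to a line, values as JSON. send_rows: Moves the arm, as the interface text tells. Scaled input: -1 to 1 covers 50 cm each way for a shift and 90 degrees each way for a turn. Its arguments: {"type":"object","properties":{"deltas":{"type":"array","items":{"type":"object","properties":{"x":{"type":"number"},"y":{"type":"number"},"z":{"type":"number"},"wx":{"type":"number"},"wy":{"type":"number"},"wz":{"type":"number"}}}},"jaw":{"type":"number"}},"required":["deltas"]}

```bash
mkdir -p pics; ls
python3 - <<'E'
from plant import arm, read_camera, camera_info
import cv2
for n in("top","side"):
    cv2.imwrite(f"pics/{n}0.png",read_camera(n)); print(camera_info(n))
s=arm.read_state();print(s)
E
```

```text
pics
{'intrinsics': array([[592.77229405,   0.        , 325.25683789],
       [  0.        , 592.77229405, 250.28909733],
       [  0.        ,   0.        ,   1.        ]]), 'position': array([ 0.33298057, -0.01070196,  1.47352406]), 'orientation': array([ 0.1394917 ,  0.01360289, -1.5618505 ])}
{'intrinsics': array([[574.71715683,   0.        , 324.43368754],
       [  0.        , 574.71715683, 235.46515079],
       [  0.        ,   0.        ,   1.        ]]), 'position': array([-0.04564705,  0.68763853,  0.99170525]), 'orientation': array([ 0.780287  ,  0.01565833, -2.46651111])}
{'time': 0.1, 'joint_pos': array([ 1.17197703,  0.39912335,  0.04503363,  1.53773223, -0.01871978,
        1.20691808, -0.05068283]), 'joint_velocities': array([-0.001049  , -0.00021078,  0.00039287, -0.00314479,  0.00073578,
       -0.00059544, -0.0006443 ]), 'effort': array([ 3.92621485e-03, -4.76257682e+01,  1.37049191e+00, -2.54946738e+01,
        1.20430198e-02,  5.05374672e-03,  1.05068662e-05]), 'ee_pos': array([ 0.19185249, -0.6204852 ,  0.24937352]), 'orientation': array([-3.13983627e+00,  1.02445891e-04,  2.99944389e-01]), 'contact_force': array([-0.69924687,  0.23660726, -0.06607872]), 'wrist_torque': array([-0.0294357 , -0.03921754,  0.01009026]), 'finger_force': 0.0, 'opening': 0.08556207078779386}
```

View pics/top0.png

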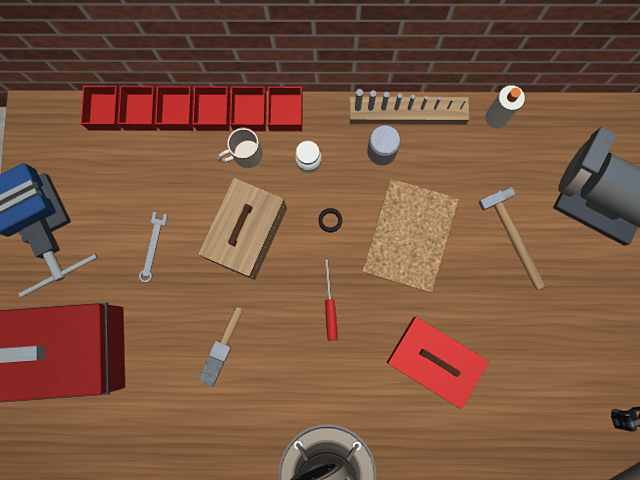

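View pics/side0.png

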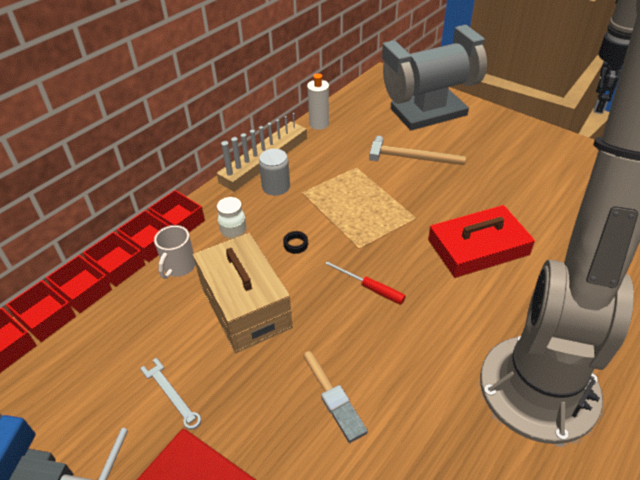

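Two lids could be meant: the wooden one at top (242,228) and the red one at (438,362). The wooden one on the wooden chest fits; the red one is the look-alike to leave alone. The mat is at (411,236), with the tape (330,220) and screwdriver (330,300) between it and the chest.

```bash
cat > h.py <<'E'
import numpy as np, cv2
from plant import arm, read_camera, camera_info
from scipy.spatial.transform import Rotation as R
def ray(n,u,v):
    c=camera_info(n);K=c["intrinsics"]
    d=np.array([(u-K[0,2])/K[0,0],-(v-K[1,2])/K[1,1],-1])
    return c["position"],R.from_euler("xyz",c["orientation"]).apply(d)
def onz(n,u,v,z):
    p,d=ray(n,u,v);return p+d*(z-p[2])/d[2]
def tri(a,b):
    (p,d),(q,e)=ray("top",*a),ray("side",*b)
    s=np.linalg.lstsq(np.c_[d,-e],q-p,rcond=None)[0]
    x,y=p+d*s[0],q+e*s[1];return (x+y)/2,np.linalg.norm(x-y)
def proj(n,P):
    c=camera_info(n);K=c["intrinsics"];q=R.from_euler("xyz",c["orientation"]).inv().apply(np.array(P)-c["position"])
    return K[0,2]-K[0,0]*q[0]/q[2],K[1,2]+K[1,1]*q[1]/q[2]
def blob(m,roi):
    x0,y0,x1,y1=roi;w=np.zeros(m.shape,np.uint8);w[y0:y1,x0:x1]=m[y0:y1,x0:x1]
    cs=cv2.findContours(w.astype(np.uint8)*255,0,2)[0]
    return max(cs,key=cv2.contourArea)
def rect(n,c,z):
    b=cv2.boxPoints(cv2.minAreaRect(c));P=np.array([onz(n,u,v,z) for u,v in b])
    a,s=P[1]-P[0],P[2]-P[1];
    if np.linalg.norm(a)<np.linalg.norm(s):a,s=s,a
    return P.mean(0),np.arctan2(a[1],a[0])%np.pi,np.linalg.norm(a),np.linalg.norm(s)
E
python3 - <<'E'
from h import *
t=cv2.imread("pics/top0.png");s=cv2.imread("pics/side0.png")
ct=blob(t.max(2)<105,(215,190,268,262)); cs=blob(s.max(2)<100,(215,240,262,295))
for n,c in(("top",ct),("side",cs)):
    print(n,cv2.minAreaRect(c),rect(n,c,.141 if n=="top" else .134))
print(tri(cv2.minAreaRect(ct)[0],cv2.minAreaRect(cs)[0]))
hsv=cv2.cvtColor(t,cv2.COLOR_BGR2HSV)
m=blob(cv2.morphologyEx(((t[...,2]>165)).astype(np.uint8),3,np.ones((7,7))),(350,170,475,300))
print("mat",cv2.minAreaRect(m),rect("top",m,.004))
ch=blob(cv2.morphologyEx(((t[...,2]>140)).astype(np.uint8),3,np.ones((7,7))),(195,170,290,285))
print("lid",rect("top",ch,.110))
v=t.copy();cv2.drawContours(v,[ct],-1,(0,255,0),1);cv2.drawContours(v,[m],-1,(255,0,0),1);cv2.drawContours(v,[ch],-1,(0,0,255),1)
w=s.copy();cv2.drawContours(w,[cs],-1,(0,255,0),1)
cv2.imwrite("pics/c0.png",np.hstack([cv2.resize(v[165:305,190:480],(580,280)),cv2.resize(w[230:350,190:300],(220,280))]))
E
```

```text
top ((239.7630157470703, 224.70596313476562), (8.21125602722168, 43.52485275268555), 24.567171096801758) (array([0.57787464, 0.20521996, 0.141     ]), np.float64(2.744226592130251), np.float64(0.100180620215816), np.float64(0.01912769016809768))
side ((238.32308959960938, 269.3154296875), (44.77653503417969, 7.938222408294678), 60.2551155090332) (array([0.57345374, 0.21149918, 0.134     ]), np.float64(2.73118981582651), np.float64(0.11804478706330884), np.float64(0.01690939952528339))
(array([0.57983645, 0.20733704, 0.12419468]), np.float64(0.0022252304598048677))
mat ((411.091064453125, 234.95150756835938), (72.1248779296875, 97.44720458984375), 16.966148376464844) (array([ 0.58085164, -0.20389542,  0.004     ]), np.float64(2.847914260735841), np.float64(0.24944515188383232), np.float64(0.1818041120901029))
lid (array([0.5797785 , 0.20509725, 0.11      ]), np.float64(0.03958263270045233), np.float64(0.27141879881698744), np.float64(0.22349844987760373))
```

View pics/c0.png

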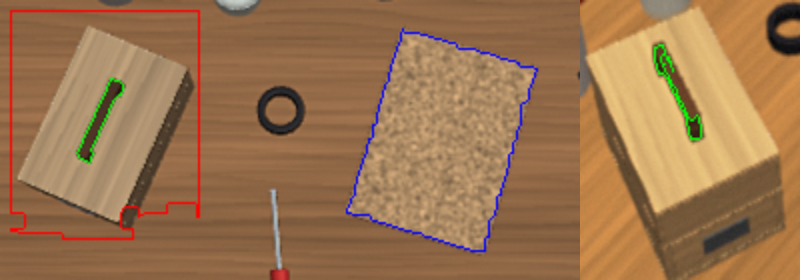

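The crop confirms the wooden lid with its dark handle at about (240,225), and the mat outline looks clean. I estimate the handle at (0.578,0.206), yaw -0.40, and the mat at (0.581,-0.204), yaw -0.294. Next I move towards them.

Request:
send_rows(
  deltas=[
    {"x": 0.12,"y": -0.065,"z": -0.05,"wz": -0.11},
    {"x": 0.24,"y": -0.13,"z": -0.1,"wz": -0.22},
    {"x": 0.36,"y": -0.2,"z": -0.14,"wz": -0.33},
    {"x": 0.47,"y": -0.26,"z": -0.14,"wz": -0.44},
    {"x": 0.58,"y": -0.32,"z": -0.14,"wz": -0.55},
    {"x": 0.69,"y": -0.38,"z": -0.14,"wz": -0.66},
    {"x": 0.8,"y": -0.44,"z": -0.14,"wz": -0.77},
    {"x": 0.9,"y": -0.495,"z": -0.14,"wz": -0.88},
  ],
)

```text
validation failed for argument at $.de...
```

```bash
cat >> h.py <<'E'
def go(pos,yaw):
    s=arm.read_state();r=R.from_euler("xyz",s["orientation"])
    d=r.inv().apply(np.array(pos)-s["ee_pos"])/.5
    w=(r.inv()*R.from_euler("xyz",[np.pi,0,yaw])).as_rotvec()/(np.pi/2)
    print("t",s["time"],"pos",s["ee_pos"].round(4),"rpy",s["orientation"].round(3),"F",s["contact_force"].round(1),"open",round(s["opening"],4),"ff",round(s["finger_force"],1))
    print("shift",d.round(4),"turn",w.round(4),"j7",s["joint_pos"][[0,6]].round(2))
E
python3 -c "
from h import *
go((.578,.206,.26),2.74)"
```

```text
t 0.1 pos [ 0.1919 -0.6205  0.2494] rpy [-3.14  0.    0.3 ] F [-0.7  0.2 -0.1] open 0.0856 ff 0.0
shift [ 1.2262 -1.351  -0.019 ] turn [-6.0000e-04 -1.3000e-03 -1.5534e+00] j7 [ 1.17 -0.05]
```

Request:
send_rows(
  deltas=[
    {"x": 0.12,"y": -0.065,"z": -0.05,"wx": 0,"wy": 0,"wz": -0.11},
    {"x": 0.24,"y": -0.13,"z": -0.1,"wx": 0,"wy": 0,"wz": -0.22},
    {"x": 0.36,"y": -0.2,"z": -0.14,"wx": 0,"wy": 0,"wz": -0.33},
    {"x": 0.47,"y": -0.26,"z": -0.14,"wx": 0,"wy": 0,"wz": -0.44},
    {"x": 0.58,"y": -0.32,"z": -0.14,"wx": 0,"wy": 0,"wz": -0.55},
    {"x": 0.69,"y": -0.38,"z": -0.14,"wx": 0,"wy": 0,"wz": -0.66},
    {"x": 0.8,"y": -0.44,"z": -0.14,"wx": 0,"wy": 0,"wz": -0.77},
    {"x": 0.9,"y": -0.495,"z": -0.14,"wx": 0,"wy": 0,"wz": -0.88},
  ],
  jaw=-1,
)

```text
time: 1.1
ee_pos: [0.5328, -0.2676, 0.32]
orientation: [-3.141, 0.0, 1.687]
contact_force: [1.0, -0.8, 0.1]
opening: 0.0853
finger_force: 0.0
```

```bash
python3 -c "
from h import *
go((.578,.206,.26),2.74)"
```

```text
t 1.1 pos [ 0.5328 -0.2676  0.32  ] rpy [-3.141  0.     1.687] F [ 1.  -0.8  0.1] open 0.0853 ff 0.0
shift [0.9302 0.2001 0.1198] turn [-3.000e-04 -0.000e+00 -6.701e-01] j7 [0.71 0.42]
```

Request:
send_rows(
  deltas=[
    {"x": 0.11,"y": 0.025,"z": 0,"wx": 0,"wy": 0,"wz": -0.09},
    {"x": 0.23,"y": 0.05,"z": 0,"wx": 0,"wy": 0,"wz": -0.18},
    {"x": 0.35,"y": 0.075,"z": 0.02,"wx": 0,"wy": 0,"wz": -0.28},
    {"x": 0.47,"y": 0.1,"z": 0.04,"wx": 0,"wy": 0,"wz": -0.38},
    {"x": 0.59,"y": 0.125,"z": 0.06,"wx": 0,"wy": 0,"wz": -0.48},
    {"x": 0.71,"y": 0.15,"z": 0.08,"wx": 0,"wy": 0,"wz": -0.57},
    {"x": 0.82,"y": 0.18,"z": 0.1,"wx": 0,"wy": 0,"wz": -0.63},
    {"x": 0.88,"y": 0.19,"z": 0.12,"wx": 0,"wy": 0,"wz": -0.63},
  ],
  jaw=-1,
)

```text
time: 2.1
ee_pos: [0.5767, 0.1827, 0.2596]
orientation: [3.14, -0.002, 2.677]
contact_force: [-0.1, -0.9, -0.1]
opening: 0.0853
finger_force: 0.0
```

Request:
send_rows(
  deltas=[
    {"x": 0,"y": 0,"z": 0,"wx": 0,"wy": 0,"wz": 0},
    {"x": 0,"y": 0,"z": 0,"wx": 0,"wy": 0,"wz": 0},
  ],
  jaw=-0.3,
)

```text
time: 2.35
ee_pos: [0.5776, 0.1775, 0.2599]
orientation: [-3.14, 0.0, 2.671]
contact_force: [-0.5, -1.2, 0.1]
opening: 0.0556
finger_force: 0.0
```

```bash
python3 -c "
from h import *
go((.578,.206,.139),2.74)
t=read_camera('top');s=read_camera('side')
a=np.hstack([t[150:300,160:320],s[170:320,160:320]]);cv2.imwrite('pics/g1.png',cv2.resize(a,(800,375)))
for n in('top','side'):print(proj(n,arm.read_state()['ee_pos']))
"
```

```text
t 2.35 pos [0.5776 0.1775 0.2599] rpy [-3.14   0.     2.671] F [-0.5 -1.2  0.1] open 0.0556 ff 0.0
shift [0.0252 0.0515 0.2417] turn [-0.0009  0.0001 -0.0441] j7 [0.2 0.5]
(np.float64(244.45683101076202), np.float64(214.27165089557465))
(np.float64(241.09330167758264), np.float64(211.9039110834301))
```

View pics/g1.png

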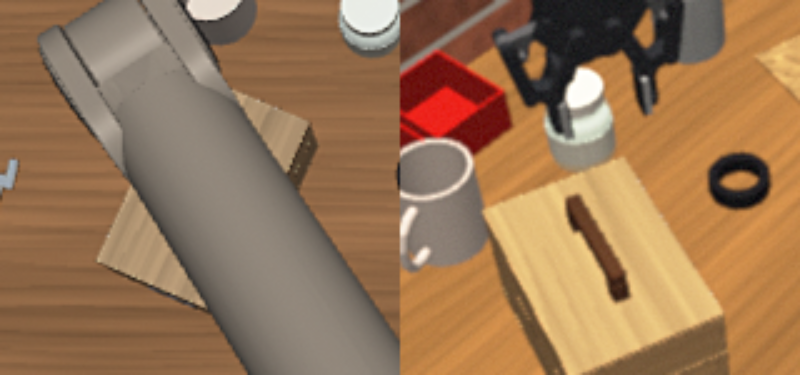

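Side view: the gripper hangs just above and short of the handle, the handle lies at crop (598,247), and the fingers straddle its direction. The path is clear, so I descend.

Request:
send_rows(
  deltas=[
    {"x": 0.026,"y": 0.052,"z": 0.04,"wx": 0,"wy": 0,"wz": -0.044},
    {"x": 0.026,"y": 0.052,"z": 0.1,"wx": 0,"wy": 0,"wz": -0.044},
    {"x": 0.026,"y": 0.052,"z": 0.15,"wx": 0,"wy": 0,"wz": -0.044},
    {"x": 0.026,"y": 0.052,"z": 0.19,"wx": 0,"wy": 0,"wz": -0.044},
    {"x": 0.026,"y": 0.052,"z": 0.22,"wx": 0,"wy": 0,"wz": -0.044},
    {"x": 0.026,"y": 0.052,"z": 0.24,"wx": 0,"wy": 0,"wz": -0.044},
    {"x": 0.026,"y": 0.052,"z": 0.248,"wx": 0,"wy": 0,"wz": -0.044},
    {"x": 0.026,"y": 0.052,"z": 0.248,"wx": 0,"wy": 0,"wz": -0.044},
  ],
  jaw=-0.3,
)

```text
time: 3.45
ee_pos: [0.5778, 0.208, 0.1365]
orientation: [3.141, 0.0, 2.741]
contact_force: [0.8, -0.3, 0.6]
opening: 0.0553
finger_force: 0.0
```

```bash
python3 -c "
from h import *
go((.578,.206,.136),2.74)
s=read_camera('side');cv2.imwrite('pics/g2.png',cv2.resize(s[200:320,180:320],(700,600)))
"
```

```text
t 3.45 pos [0.5778 0.208  0.1365] rpy [3.141 0.    2.741] F [ 0.8 -0.3  0.6] open 0.0553 ff 0.0
shift [-0.0019 -0.0035  0.0009] turn [0.0002 0.0002 0.0006] j7 [0.11 0.44]
```

View pics/g2.png

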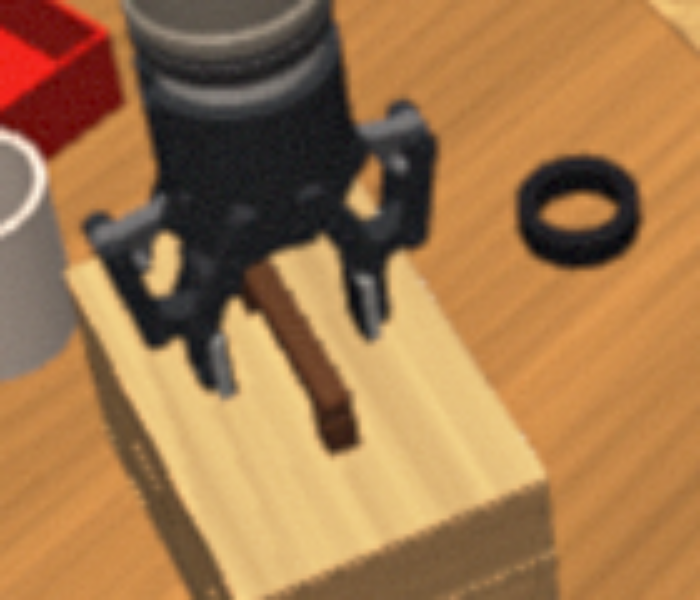

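The fingers straddle the bar (tips at crop (222,390) and (372,335), bar between them), so I close the gripper.

Request:
send_rows(
  deltas=[
    {"x": 0,"y": -0.003,"z": 0,"wx": 0,"wy": 0,"wz": 0},
    {"x": 0,"y": -0.003,"z": 0,"wx": 0,"wy": 0,"wz": 0},
    {"x": 0,"y": -0.003,"z": 0,"wx": 0,"wy": 0,"wz": 0},
    {"x": 0,"y": -0.003,"z": 0,"wx": 0,"wy": 0,"wz": 0},
  ],
  jaw=1,
)

```text
time: 4.0
ee_pos: [0.5774, 0.2066, 0.1368]
orientation: [3.141, 0.001, 2.741]
contact_force: [-1.1, -0.0, 2.7]
opening: 0.0131
finger_force: 59.8
```

Request:
send_rows(
  deltas=[
    {"x": 0,"y": 0,"z": -0.01,"wx": 0,"wy": 0,"wz": 0},
    {"x": 0,"y": 0,"z": -0.03,"wx": 0,"wy": 0,"wz": 0},
    {"x": 0,"y": 0,"z": -0.06,"wx": 0,"wy": 0,"wz": 0},
    {"x": 0,"y": 0,"z": -0.11,"wx": 0,"wy": 0,"wz": 0},
    {"x": 0,"y": 0,"z": -0.17,"wx": 0,"wy": 0,"wz": 0},
    {"x": 0,"y": 0,"z": -0.22,"wx": 0,"wy": 0,"wz": 0},
    {"x": 0,"y": 0,"z": -0.25,"wx": 0,"wy": 0,"wz": 0},
    {"x": 0,"y": 0,"z": -0.25,"wx": 0,"wy": 0,"wz": 0},
  ],
  jaw=1,
)

```text
time: 5.0
ee_pos: [0.5775, 0.2069, 0.2626]
orientation: [3.14, 0.002, 2.741]
contact_force: [1.2, 0.1, -3.1]
opening: 0.0129
finger_force: 59.0
```

```bash
python3 -c "
from h import *
go((.581,-.204,.255),2.848)
t=read_camera('side');cv2.imwrite('pics/l1.png',t[100:400,150:450])
"
```

```text
t 5.0 pos [0.5775 0.2069 0.2626] rpy [3.140e+00 2.000e-03 2.741e+00] F [ 1.2  0.1 -3.1] open 0.0129 ff 59.0
shift [-0.3269 -0.754   0.0147] turn [ 0.0009  0.0013 -0.0682] j7 [0.16 0.52]
```

View pics/l1.png

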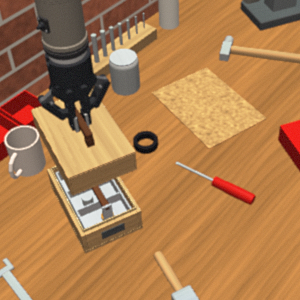

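The lid hangs level from the gripper (crop (85,140)) and the tray shows in the open chest. I carry the lid to above the mat.

Request:
send_rows(
  deltas=[
    {"x": -0.015,"y": -0.035,"z": 0,"wx": 0,"wy": 0,"wz": 0},
    {"x": -0.05,"y": -0.115,"z": 0,"wx": 0,"wy": 0,"wz": -0.01},
    {"x": -0.095,"y": -0.22,"z": 0,"wx": 0,"wy": 0,"wz": -0.02},
    {"x": -0.14,"y": -0.325,"z": 0,"wx": 0,"wy": 0,"wz": -0.03},
    {"x": -0.187,"y": -0.43,"z": 0,"wx": 0,"wy": 0,"wz": -0.04},
    {"x": -0.232,"y": -0.535,"z": 0,"wx": 0,"wy": 0,"wz": -0.05},
    {"x": -0.275,"y": -0.635,"z": 0.005,"wx": 0,"wy": 0,"wz": -0.06},
    {"x": -0.305,"y": -0.705,"z": 0.01,"wx": 0,"wy": 0,"wz": -0.068},
  ],
  jaw=1,
)

```text
time: 6.05
ee_pos: [0.5778, -0.1831, 0.2547]
orientation: [-3.139, -0.003, 2.843]
contact_force: [-0.2, 0.2, -2.8]
opening: 0.0127
finger_force: 59.0
```

Request:
send_rows(
  deltas=[
    {"x": -0.015,"y": -0.03,"z": 0,"wx": 0,"wy": 0,"wz": 0},
    {"x": -0.02,"y": -0.045,"z": 0,"wx": 0,"wy": 0,"wz": 0},
    {"x": -0.02,"y": -0.045,"z": 0,"wx": 0,"wy": 0,"wz": 0},
    {"x": -0.02,"y": -0.045,"z": 0,"wx": 0,"wy": 0,"wz": 0},
  ],
  jaw=1,
)

```text
time: 6.55
ee_pos: [0.5834, -0.1997, 0.2565]
orientation: [3.141, 0.0, 2.851]
contact_force: [-0.6, 0.4, -3.0]
opening: 0.0125
finger_force: 59.0
```

```bash
python3 -c "
from h import *
go((.581,-.204,.083),2.848)
"
```

```text
t 6.55 pos [ 0.5834 -0.1997  0.2565] rpy [3.141 0.    2.851] F [-0.6  0.4 -3. ] open 0.0125 ff 59.0
shift [ 0.0021 -0.0099  0.347 ] turn [0.0005 0.0001 0.0018] j7 [0.75 1.34]
```

Request:
send_rows(
  deltas=[
    {"x": 0.002,"y": -0.01,"z": 0.05,"wx": 0,"wy": 0,"wz": 0},
    {"x": 0.002,"y": -0.01,"z": 0.12,"wx": 0,"wy": 0,"wz": 0},
    {"x": 0.002,"y": -0.01,"z": 0.19,"wx": 0,"wy": 0,"wz": 0},
    {"x": 0.002,"y": -0.01,"z": 0.25,"wx": 0,"wy": 0,"wz": 0},
    {"x": 0.002,"y": -0.01,"z": 0.29,"wx": 0,"wy": 0,"wz": 0},
    {"x": 0.002,"y": -0.01,"z": 0.315,"wx": 0,"wy": 0,"wz": 0},
    {"x": 0.002,"y": -0.01,"z": 0.33,"wx": 0,"wy": 0,"wz": 0},
    {"x": 0.002,"y": -0.01,"z": 0.33,"wx": 0,"wy": 0,"wz": 0},
  ],
  jaw=1,
)

```text
time: 7.55
ee_pos: [0.5808, -0.2066, 0.0914]
orientation: [-3.141, 0.0, 2.848]
contact_force: [-0.1, 0.2, -1.2]
opening: 0.0127
finger_force: 58.9
```

```bash
python3 -c "
from h import *
go((.581,-.204,.081),2.848)
s=read_camera('side');t=read_camera('top');cv2.imwrite('pics/l2.png',np.hstack([cv2.resize(t[160:310,340:490],(400,400)),cv2.resize(s[130:280,280:430],(400,400))]))
"
```

```text
t 7.55 pos [ 0.5808 -0.2066  0.0914] rpy [-3.141  0.     2.848] F [-0.1  0.2 -1.2] open 0.0127 ff 58.9
shift [0.0012 0.005  0.0209] turn [-0.0001  0.0002 -0.0002] j7 [0.71 1.25]
```

View pics/l2.png

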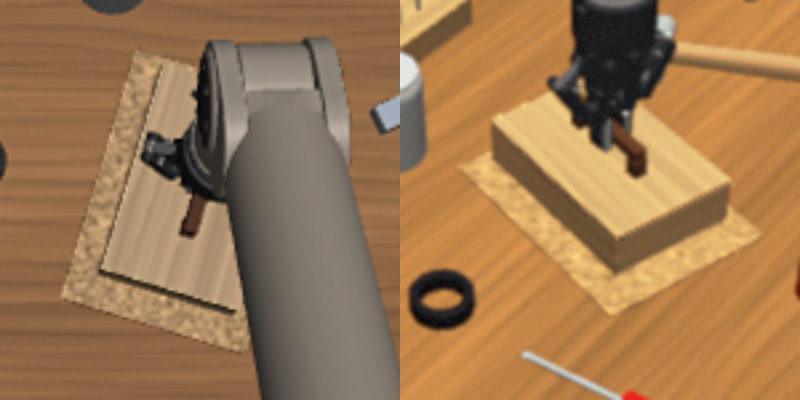

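The lid hovers just over the mat, parallel and evenly bordered once parallax is allowed for (top crop edges 25–45 px). I lower it gently.

Request:
send_rows(
  deltas=[
    {"x": 0,"y": 0.004,"z": 0.006,"wx": 0,"wy": 0,"wz": 0},
    {"x": 0,"y": 0.004,"z": 0.012,"wx": 0,"wy": 0,"wz": 0},
    {"x": 0,"y": 0.004,"z": 0.016,"wx": 0,"wy": 0,"wz": 0},
    {"x": 0,"y": 0.004,"z": 0.016,"wx": 0,"wy": 0,"wz": 0},
  ],
  jaw=1,
)

```text
time: 8.15
ee_pos: [0.581, -0.2047, 0.083]
orientation: [-3.141, -0.0, 2.848]
contact_force: [0.2, -0.3, -2.5]
opening: 0.0133
finger_force: 59.0
```

Request:
send_rows(
  deltas=[
    {"x": 0,"y": 0,"z": 0.002,"wx": 0,"wy": 0,"wz": 0},
    {"x": 0,"y": 0,"z": 0.005,"wx": 0,"wy": 0,"wz": 0},
    {"x": 0,"y": 0,"z": 0.005,"wx": 0,"wy": 0,"wz": 0},
  ],
  jaw=1,
)

```text
time: 8.52
ee_pos: [0.5813, -0.2046, 0.0808]
orientation: [-3.142, 0.0, 2.848]
contact_force: [-0.3, 0.2, -2.1]
opening: 0.0125
finger_force: 59.1
```

Request:
send_rows(
  deltas=[
    {"x": 0,"y": 0,"z": 0.002,"wx": 0,"wy": 0,"wz": 0},
    {"x": 0,"y": 0,"z": 0.004,"wx": 0,"wy": 0,"wz": 0},
    {"x": 0,"y": 0,"z": 0.004,"wx": 0,"wy": 0,"wz": 0},
  ],
  jaw=1,
)

```text
time: 8.9
ee_pos: [0.5813, -0.2047, 0.0808]
orientation: [-3.14, 0.0, 2.847]
contact_force: [-3.6, 0.6, 10.5]
opening: 0.0127
finger_force: 60.8
```

Request:
send_rows(
  deltas=[
    {"x": 0,"y": 0,"z": -0.002,"wx": 0,"wy": 0,"wz": 0},
    {"x": 0,"y": 0,"z": -0.002,"wx": 0,"wy": 0,"wz": 0},
    {"x": 0,"y": 0,"z": -0.002,"wx": 0,"wy": 0,"wz": 0},
    {"x": 0,"y": 0,"z": -0.002,"wx": 0,"wy": 0,"wz": 0},
  ],
  jaw=-0.3,
)

```text
time: 9.4
ee_pos: [0.5812, -0.2046, 0.0796]
orientation: [-3.142, -0.0, 2.848]
contact_force: [0.7, 0.4, -0.2]
opening: 0.0553
finger_force: 0.0
```

Request:
send_rows(
  deltas=[
    {"x": 0,"y": 0,"z": -0.03,"wx": 0,"wy": 0,"wz": 0},
    {"x": 0,"y": 0,"z": -0.09,"wx": 0,"wy": 0,"wz": 0},
    {"x": 0,"y": 0,"z": -0.19,"wx": 0,"wy": 0,"wz": 0},
    {"x": 0,"y": 0,"z": -0.29,"wx": 0,"wy": 0,"wz": 0},
    {"x": 0,"y": 0,"z": -0.34,"wx": 0,"wy": 0,"wz": 0},
    {"x": 0,"y": 0,"z": -0.34,"wx": 0,"wy": 0,"wz": 0},
  ],
  jaw=-0.3,
)

```text
time: 10.15
ee_pos: [0.5828, -0.2046, 0.2533]
orientation: [-3.141, 0.006, 2.848]
contact_force: [-0.3, -0.3, -0.4]
opening: 0.0557
finger_force: 0.0
```

```bash
python3 -c "
from h import *
go((.65,0,.25),2.75)
s=read_camera('side');t=read_camera('top');cv2.imwrite('pics/t1.png',np.hstack([cv2.resize(t[155:305,190:340],(400,400)),cv2.resize(s[220:370,170:320],(400,400))]))
cv2.imwrite('pics/t1full.png',t);cv2.imwrite('pics/s1full.png',s)
h=cv2.cvtColor(s,cv2.COLOR_BGR2HSV)
"
```

```text
t 10.15 pos [ 0.5828 -0.2046  0.2533] rpy [-3.141  0.006  2.848] F [-0.3 -0.3 -0.4] open 0.0557 ff 0.0
shift [-0.01    0.4306  0.0065] turn [-0.0001  0.004   0.0623] j7 [0.76 1.34]
```

View pics/t1.png

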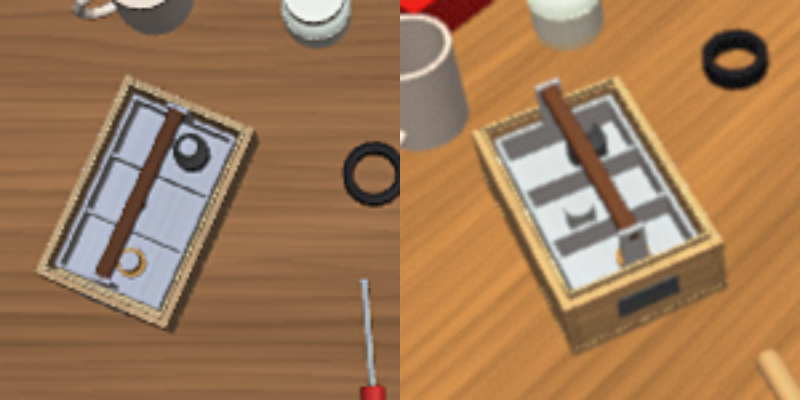

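The tray is in the open chest with its bar clear. In the top crop the bar runs (175,108)–(105,275), with the chuck at (190,152) and a bushing at (130,262). Load is heavier toward the far (chuck) end, so I will grip slightly that way.

Run:
```python
from h import *
t=cv2.imread("pics/t1full.png");s=cv2.imread("pics/s1full.png")
def m(i): 
    f=i.astype(int);return ((f[...,2]-f[...,0]>25)&(f[...,2]<135)).astype(np.uint8)
def poly(n,z):
    # chest interior region from lid pose
    c=np.array([.578,.206]);y=2.741;a=np.array([np.cos(y),np.sin(y)]);b=np.array([-a[1],a[0]])
    return np.array([proj(n,[*(c+i*.092*a+j*.04*b),z]) for i,j in((1,1),(1,-1),(-1,-1),(-1,1))],int)
out=[]
for n,i in(("top",t),("side",s)):
    k=np.zeros(i.shape[:2],np.uint8);cv2.fillPoly(k,[poly(n,.09)],1)
    c=blob(cv2.morphologyEx(m(i)*k,2,np.ones((2,2),np.uint8)),(0,0,640,480));print(n,cv2.minAreaRect(c),rect(n,c,.098 if n=="top" else .091));out.append(c)
    cv2.drawContours(i,[c],-1,(0,255,0),1)
print(tri(cv2.minAreaRect(out[0])[0],cv2.minAreaRect(out[1])[0]))
for z,u,v in((.05,261.5,212),(.04,239,253)):print(onz("top",u,v,z))
```

```text
top ((242.9143829345703, 228.18833923339844), (5.958762168884277, 67.61540222167969), 24.443954467773438) (array([0.57777866, 0.20436234, 0.098     ]), np.float64(2.7452562165730785), np.float64(0.16043085408796598), np.float64(0.014343927146907345))
side ((243.18869018554688, 278.3396301269531), (60.21971893310547, 12.43245792388916), 60.945396423339844) (array([0.58038744, 0.19849245, 0.091     ]), np.float64(2.7195842080318107), np.float64(0.1626023549943807), np.float64(0.027605896950339402))
(array([0.5758564 , 0.20358572, 0.09591833]), np.float64(0.004298544738644008))
[0.62635309 0.16758359 0.05      ]
[0.52590961 0.22150398 0.04      ]
```

Request:
send_rows(
  deltas=[
    {"x": 0,"y": 0.05,"z": 0,"wx": 0,"wy": 0,"wz": 0},
    {"x": 0,"y": 0.15,"z": 0,"wx": 0,"wy": 0,"wz": 0.01},
    {"x": 0,"y": 0.26,"z": 0,"wx": 0,"wy": 0,"wz": 0.02},
    {"x": 0.05,"y": 0.37,"z": 0,"wx": 0,"wy": 0,"wz": 0.03},
    {"x": 0.1,"y": 0.48,"z": 0,"wx": 0,"wy": 0,"wz": 0.04},
    {"x": 0.15,"y": 0.59,"z": 0,"wx": 0,"wy": 0,"wz": 0.05},
    {"x": 0.2,"y": 0.67,"z": 0,"wx": 0,"wy": 0,"wz": 0.06},
    {"x": 0.22,"y": 0.72,"z": 0,"wx": 0,"wy": 0,"wz": 0.068},
  ],
  jaw=-0.3,
)

```text
time: 11.25
ee_pos: [0.5778, 0.175, 0.2482]
orientation: [-3.14, -0.003, 2.745]
contact_force: [0.7, 0.1, 0.2]
opening: 0.0552
finger_force: 0.0
```

```bash
python3 -c "
from h import *
go((.585,.202,.092),2.745)
"
```

```text
t 11.25 pos [0.5778 0.175  0.2482] rpy [-3.140e+00 -3.000e-03  2.745e+00] F [0.7 0.1 0.2] open 0.0552 ff 0.0
shift [0.0065 0.0557 0.3124] turn [-0.0008 -0.002   0.0001] j7 [0.2  0.57]
```

Request:
send_rows(
  deltas=[
    {"x": 0.006,"y": 0.056,"z": 0.05,"wx": 0,"wy": 0,"wz": 0},
    {"x": 0.006,"y": 0.056,"z": 0.11,"wx": 0,"wy": 0,"wz": 0},
    {"x": 0.006,"y": 0.056,"z": 0.16,"wx": 0,"wy": 0,"wz": 0},
    {"x": 0.006,"y": 0.056,"z": 0.2,"wx": 0,"wy": 0,"wz": 0},
    {"x": 0.006,"y": 0.056,"z": 0.22,"wx": 0,"wy": 0,"wz": 0},
    {"x": 0.006,"y": 0.056,"z": 0.22,"wx": 0,"wy": 0,"wz": 0},
  ],
  jaw=-0.3,
)

```text
time: 12.0
ee_pos: [0.588, 0.1985, 0.139]
orientation: [-3.141, -0.001, 2.741]
contact_force: [-0.1, 1.1, -0.3]
opening: 0.0557
finger_force: 0.0
```

```bash
python3 -c "
from h import *
go((.585,.202,.092),2.745)
"
```

```text
t 12.0 pos [0.588  0.1985 0.139 ] rpy [-3.141e+00 -1.000e-03  2.741e+00] F [-0.1  1.1 -0.3] open 0.0557 ff 0.0
shift [0.0082 0.0042 0.0941] turn [-0.0006 -0.0007 -0.0026] j7 [0.12 0.46]
```

Request:
send_rows(
  deltas=[
    {"x": 0.008,"y": 0.004,"z": 0.02,"wx": 0,"wy": 0,"wz": -0.002},
    {"x": 0.008,"y": 0.004,"z": 0.05,"wx": 0,"wy": 0,"wz": -0.002},
    {"x": 0.008,"y": 0.004,"z": 0.075,"wx": 0,"wy": 0,"wz": -0.002},
    {"x": 0.008,"y": 0.004,"z": 0.09,"wx": 0,"wy": 0,"wz": -0.002},
    {"x": 0.008,"y": 0.004,"z": 0.094,"wx": 0,"wy": 0,"wz": -0.002},
    {"x": 0.008,"y": 0.004,"z": 0.094,"wx": 0,"wy": 0,"wz": -0.002},
  ],
  jaw=-0.3,
)

```text
time: 12.75
ee_pos: [0.5856, 0.2022, 0.0928]
orientation: [3.141, 0.0, 2.744]
contact_force: [0.0, -1.2, 0.5]
opening: 0.0552
finger_force: 0.0
```

```bash
python3 -c "
from h import *
go((.585,.202,.092),2.745)
s=read_camera('side');cv2.imwrite('pics/g3.png',cv2.resize(s[210:330,180:320],(700,600)))
"
```

```text
t 12.75 pos [0.5856 0.2022 0.0928] rpy [3.141 0.    2.744] F [ 0.  -1.2  0.5] open 0.0552 ff 0.0
shift [ 0.001  -0.0009  0.0016] turn [ 0.0001  0.0001 -0.0007] j7 [0.1  0.42]
```

View pics/g3.png

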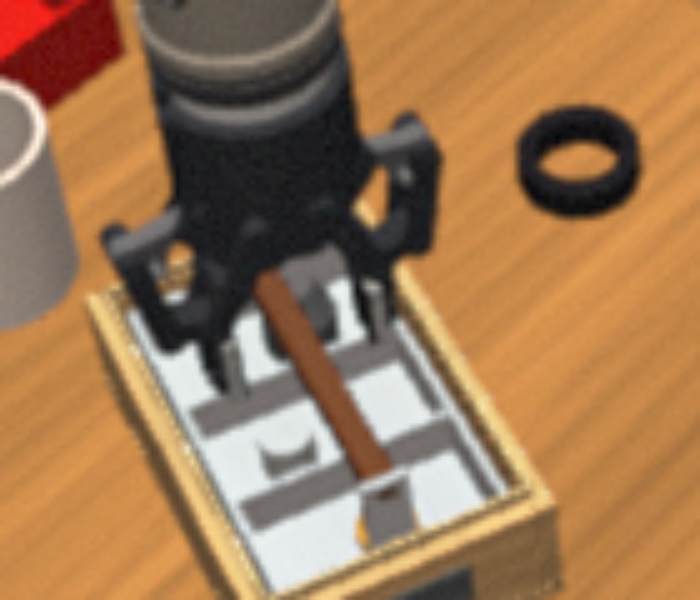

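The fingers (tips at (232,385) and (378,335)) straddle the bar, just toward the chuck end. I close and lift in small steps.

Request:
send_rows(
  deltas=[
    {"x": 0,"y": 0,"z": 0.002,"wx": 0,"wy": 0,"wz": 0},
    {"x": 0,"y": 0,"z": 0.002,"wx": 0,"wy": 0,"wz": 0},
    {"x": 0,"y": 0,"z": 0.002,"wx": 0,"wy": 0,"wz": 0},
    {"x": 0,"y": 0,"z": 0.002,"wx": 0,"wy": 0,"wz": 0},
    {"x": 0,"y": 0,"z": 0.002,"wx": 0,"wy": 0,"wz": 0},
  ],
  jaw=1,
)

```text
time: 13.42
ee_pos: [0.5858, 0.2028, 0.0921]
orientation: [3.14, 0.001, 2.744]
contact_force: [1.1, 2.4, 0.3]
opening: 0.0126
finger_force: 60.0
```

Request:
send_rows(
  deltas=[
    {"x": 0,"y": 0,"z": -0.005,"wx": 0,"wy": 0,"wz": 0},
    {"x": 0,"y": 0,"z": -0.01,"wx": 0,"wy": 0,"wz": 0},
    {"x": 0,"y": 0,"z": -0.015,"wx": 0,"wy": 0,"wz": 0},
    {"x": 0,"y": 0,"z": -0.02,"wx": 0,"wy": 0,"wz": 0},
    {"x": 0,"y": 0,"z": -0.02,"wx": 0,"wy": 0,"wz": 0},
    {"x": 0,"y": 0,"z": -0.02,"wx": 0,"wy": 0,"wz": 0},
  ],
  jaw=1,
)

```text
time: 14.18
ee_pos: [0.5854, 0.2021, 0.1017]
orientation: [-3.141, -0.0, 2.744]
contact_force: [-0.3, 0.2, -7.2]
opening: 0.0129
finger_force: 59.1
```

```bash
python3 -c "
from h import *
go((.585,.202,.22),2.745)
s=arm.read_state();print(s['wrist_torque'].round(3))
"
```

```text
t 14.175 pos [0.5854 0.2021 0.1017] rpy [-3.141 -0.     2.744] F [-0.3  0.2 -7.2] open 0.0129 ff 59.1
shift [ 0.0006 -0.0005 -0.2366] turn [-0.0002 -0.     -0.0006] j7 [0.1  0.43]
[ 0.026  0.008 -0.03 ]
```

Request:
send_rows(
  deltas=[
    {"x": 0,"y": 0,"z": -0.01,"wx": 0,"wy": 0,"wz": 0},
    {"x": 0,"y": 0,"z": -0.03,"wx": 0,"wy": 0,"wz": 0},
    {"x": 0,"y": 0,"z": -0.055,"wx": 0,"wy": 0,"wz": 0},
    {"x": 0,"y": 0,"z": -0.08,"wx": 0,"wy": 0,"wz": 0},
    {"x": 0,"y": 0,"z": -0.105,"wx": 0,"wy": 0,"wz": 0},
    {"x": 0,"y": 0,"z": -0.13,"wx": 0,"wy": 0,"wz": 0},
    {"x": 0,"y": 0,"z": -0.155,"wx": 0,"wy": 0,"wz": 0},
    {"x": 0,"y": 0,"z": -0.18,"wx": 0,"wy": 0,"wz": 0},
  ],
  jaw=1,
)

```text
time: 15.18
ee_pos: [0.5854, 0.2021, 0.1926]
orientation: [-3.141, 0.0, 2.744]
contact_force: [-0.0, 0.5, -6.9]
opening: 0.0132
finger_force: 59.1
```

Request:
send_rows(
  deltas=[
    {"x": 0,"y": 0,"z": -0.02,"wx": 0,"wy": 0,"wz": 0},
    {"x": 0,"y": 0,"z": -0.038,"wx": 0,"wy": 0,"wz": 0},
    {"x": 0,"y": 0,"z": -0.048,"wx": 0,"wy": 0,"wz": 0},
    {"x": 0,"y": 0,"z": -0.05,"wx": 0,"wy": 0,"wz": 0},
    {"x": 0,"y": 0,"z": -0.05,"wx": 0,"wy": 0,"wz": 0},
    {"x": 0,"y": 0,"z": -0.05,"wx": 0,"wy": 0,"wz": 0},
    {"x": 0,"y": 0,"z": -0.05,"wx": 0,"wy": 0,"wz": 0},
    {"x": 0,"y": 0,"z": -0.05,"wx": 0,"wy": 0,"wz": 0},
  ],
  jaw=1,
)

```text
time: 16.18
ee_pos: [0.5854, 0.2021, 0.2166]
orientation: [-3.141, -0.0, 2.744]
contact_force: [0.0, 0.2, -6.9]
opening: 0.0127
finger_force: 59.1
```

```bash
python3 -c "
from h import *
go((.585,.202,.22),2.745)
s=arm.read_state();print(s['wrist_torque'].round(3),abs(s['joint_velocities']).max())
s=read_camera('side')[130:330,160:420];cv2.imwrite('pics/f.png',cv2.resize(s,(780,600)))
"
```

```text
t 16.175 pos [0.5854 0.2021 0.2166] rpy [-3.141 -0.     2.744] F [ 0.   0.2 -6.9] open 0.0127 ff 59.1
shift [ 0.0007 -0.0005 -0.0068] turn [-0.0002 -0.0001 -0.0006] j7 [0.15 0.51]
[-0.021  0.029 -0.003] 0.0048243274921115015
```

View pics/f.png

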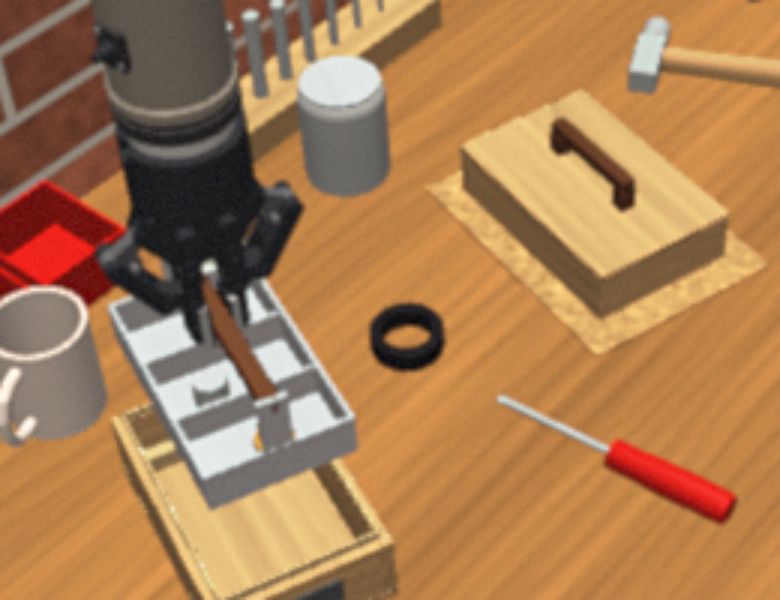

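The tray hangs clear of the chest with its parts inside (bushings at crop (210,385) and (262,435)), and the lid lies centred on the mat. A quick numeric level check compares the predicted corners of a level tray with what I see: near underside corners at crop (210,507) and (355,450), top rim corners at (112,308) and (262,280).

Run:
```python
from h import *
p=arm.read_state()['ee_pos'];a=np.array([.921,-.389]);b=np.array([.389,.921])
c=p[:2]-.0078*a+np.array([0,.0])
for i in(-1,1):
  for j in(-1,1):
    for h in(-.067,-.035):
      u,v=proj("side",[*(c+i*.086*a+j*.051*b),p[2]-.001+h]);print(i,j,h,round((u-160)*3),round((v-130)*3))
```

```text
-1 -1 -0.067 358 451
-1 -1 -0.035 354 417
-1 1 -0.067 209 512
-1 1 -0.035 202 479
1 -1 -0.067 254 287
1 -1 -0.035 248 254
1 1 -0.067 115 338
1 1 -0.035 107 305
```

```bash
python3 -c "
from plant import arm
print(arm.sign_off())"
```

```text
the job is handed in; nothing more can be done
None
```

The job is handed in, with no verdict shown: the lid lies flat, handle up, in the middle of the mat and released, and the tray is held still, level to about 1.5°, its underside about 8 cm above the chest's rim, with no sign of spilled parts.

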